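Find the glass-filled lens cell by weight and show it to the inspection camera

ROBOT

A 7-joint arm with a two-finger parallel gripper is mounted at the origin on the work surface. World frame = base frame: x ahead of the robot, y to its left, z up, the work surface at z = 0. Lengths are in m, angles in rad, forces in N, time in s.
With the tool pointing down it reaches from about 0.375 to 0.925 m from the base axis. Payload 3.1 kg.
Tool frame: the origin (TCP) lies between the finger pads; the fingertips stand 19 mm ahead of it and the grasp point (between the pads) is the TCP; z points along the fingers, y is the direction in which the jaws open and shut (so a half turn about z gives the same grasp; the last joint's range is limited). The gripper opens to 85 mm and grips with 20 to 120 N. Pads are 22 mm wide; open, the fingers measure 114 mm over their backs; the gripper's body (76 mm by 85 mm) begins 54 mm behind the grasp point. The pads swing forward as they close: fully open they stand 13 mm farther back than shut.
Start: joints at [1.188, 0.383, 0.044, 1.598, -0.018, 1.161, -0.05], TCP at [0.183, -0.624, 0.25] pointing down, gripper open.
Joint ranges: [-2.61, 2.61], [-0.41, 2.15], [-1.48, 1.57], [0, 2.5], [-1.57, 4.71], [0.05, 1.97], [-2.85, 2.85]. Speed limits (rad/s): [2.79, 2.79, 3.14, 3.14, 3.14, 3.14, 3.14].

INTERFACE

Orientations are given as a unit quaternion [x, y, z, w].
In Python, from bench import move_ptp, movel, move_j, move_gripper, pause, inverse_kinematics, read_camera, camera_params, MotionError, sign_off, look_for, tip_of, read_time_s, read_qpos, read_joint_vel, read_effort, read_eef_pos, read_tcp_rot, read_ft_force, read_ft_torque, read_finger_gap gives the robot as it stands. Calls block until the motion is done:
- move_ptp(position, orientation): joint-space move of the TCP to a pose.
- movel(position, orientation=None, speed=0.15): straight line of the TCP; orientation=None keeps the orientation; speed is the mean speed in m/s.
- move_j(angles): joint-space move.
- move_gripper(opening, effort=None): finger opening in m; effort is the grip in N (None keeps the last); returns when the fingers have stopped.
- pause(seconds).
- inverse_kinematics(position, orientation): joint angles nearest the present ones, or None.
- read_camera(name): name is "scene" or "top"; returns the picture (400x640x3 uint8, red, green, blue); there is no depth.
- camera_params(name): a dict with "K" (3x3 intrinsics, pixels), "dist_coeffs" ([k1, k2, p1, p2, k3] as OpenCV has them; the pictures are not rectified), "camera_from_world" (4x4, takes a point from world to camera coordinates). Camera axes: x right, y down, z forward; pixel columns grow to the right and rows downward; lengths in m; the calibration is good to about 2 mm. A picture is of the moment at which its call begins. camera_params takes no time and is no camera call.
A pose or a line that the arm cannot do raises MotionError and nothing moves.
- sign_off(): hands the job in, once; it reports no verdict.
Trained networks look in the newest picture that a camera, given by its name, has taken for a name from the list of things; names that differ only in an ending like _2 or _b are one class to them, and where a whole thing is asked for, a point or a joint stands for the part that bears it (a point fixed in the world has none). Each returns a list of dicts, best first, with "confidence" (0 to 1); they miss things now and then, are a little off and sometimes report something else, mostly with a low value. They report only what shows in the picture. A call takes as long as a camera call.
- look_for(camera, name): "at" ([column, row] in pixels, amid what is visible of it).
- tip_of(camera, name): "at" ([column, row] in pixels: a listed point, or the origin of a listed thing).
Readings, each from a call of its own:
- read_time_s(): time.
- read_qpos(): joint angles.
- read_joint_vel(): joint speeds.
- read_effort(): joint torques, N m.
- read_eef_pos(): TCP position.
- read_tcp_rot(): TCP orientation.
- read_ft_force(): force on the tool from outside, world axes, zero at the start.
- read_ft_torque(): the same for the moment, N m.
- read_finger_gap(): finger opening in m.
Only numpy, scipy, OpenCV 4.12 (cv2) and the standard library are available. Lean on these libraries where they do the work, as an engineer would, in place of code of your own. Each camera call takes 0.05 s, during which the arm holds its last target. There are 200 camera calls.

TASK

First slip the spool-shaped lens hood over the upright nose of the inspection camera, fully home on the shoulder, and let go of it. Then lift the two look-alike lens cells clear of the tray, one at a time, to feel which is heavier; whichever is not in the gripper stands upright in the tray, and neither may be tipped or dropped. Finish holding the heavier one in the gripper, level and still, centred over the hood and about 30 mm above its rim (the program ends while holding it: do not put it down or let go), with everything else left where it was.

Things in the scene. Friction and masses are not known exactly. Their poses are not given: they have to be found in the camera images.
- camera: Upward-looking inspection camera, fixed: aluminium foot 80 x 80 x 12 mm, black block 46 mm square up to 52 mm, black focus ring 52 mm in diameter up to 88 mm (its flat top is the shoulder), then a bare aluminium nose 32 mm in diameter up to 124 mm, its last 5 mm tapering to 24 mm, all on one vertical axis. Origin at the centre of its underside, on the table, z up.
- shoulder (a point): Centre of the camera's shoulder, on the camera's axis, 88 mm above the table and 36 mm below the nose's tip, z up. The hood's underside rests here when it is fully home; its rim is then 56 mm above this point.
- hood: Loose black lens hood, 90 g, like a short spool open right through: 56 mm high, bore 36 mm, lower flange 56 mm in diameter and 8 mm thick, waist 46 mm, upper flange 56 mm in diameter and 14 mm thick (42 to 56 mm above its underside; grip it there from above). Stands upright on the table at first. Origin at the centre of its underside, z up along the bore.
- tray: White plastic tray fixed to the table, 130 mm (x) by 250 mm (y), rim 14 mm high, walls and floor 4 mm thick. Origin at the centre of its underside, z up; its inner floor lies 4 mm above the origin.
- cell_a: One of two identical-looking lens cells: black cylinder 50 mm in diameter, 42 mm high, ridged in the middle, glass and aluminium ring on top. One (thin windows) weighs 115 to 150 g, the other (thick glass) 305 to 395 g; looks, place and name do not tell which. Origin at the centre of its underside, z up. 130 to 160 mm apart along the tray's y axis; grip across the diameter from above.
- cell_b: One of two identical-looking lens cells: black cylinder 50 mm in diameter, 42 mm high, ridged in the middle, glass and aluminium ring on top. One (thin windows) weighs 115 to 150 g, the other (thick glass) 305 to 395 g; looks, place and name do not tell which. Origin at the centre of its underside, z up. 130 to 160 mm apart along the tray's y axis; grip across the diameter from above.
- retainer: Bystander, loose, to be left alone: bare aluminium retaining ring, 38 mm across, 6 mm high, lying in the tray between and beside the cells; origin at the centre of its underside.
- bottle: Bystander, loose, to be left alone: small amber glass bottle, 34 mm across, 75 mm high; origin at the centre of its underside.
- blower: Bystander, loose, to be left alone: rubber dust-blower bulb standing up, 58 mm across, 105 mm high with its nozzle; origin at the centre of its underside.
- tissues: Bystander, loose, to be left alone: cardboard box of lens tissues, 110 x 130 x 50 mm; origin at the centre of its underside.
- driver: Bystander, loose, to be left alone: black-handled screwdriver lying flat, 170 mm long; its x axis runs from handle to tip.
- postholder: Bystander, loose, to be left alone: short black post holder on a steel foot, 32 mm across, 54 mm high; origin at the centre of its underside.
- cap: Bystander, loose, to be left alone: flat black lens cap, 52 mm across, 12 mm high; origin at the centre of its underside.
- fork: Bystander, loose, to be left alone: steel clamping fork lying flat, about 95 x 34 x 10 mm.

How it is judged:
By the outcome, as a careful person would: the job done as asked, in the order asked, and still so for the second after the job is handed in, while the arm keeps its last pose, push and grip.
It also fails if it takes over 72 s, if anything falls off the work surface, if the arm or the gripper's body presses on something with over 40 N, if the wrist force passes 120 N, or if a joint passes its speed limit or range.

## Working session

There is one attempt and no reset: what is moved stays moved. The work goes in short steps, each a Python script; the robot and the scene stay as the last script left them, time stands still between calls to the robot, and variables do not carry over. Pictures are saved under pics/ and viewed, about 8 in all and at most 12, crops included, and the job is handed in when it is done.

```bash
mkdir -p pics; ls
python3 - <<'E'
from bench import *
import cv2, numpy as np
for c in ("scene","top"):
    im=read_camera(c); cv2.imwrite(f"pics/{c}0.png",im[:,:,::-1])
    p=camera_params(c); print(c,np.array(p["K"]).round(1).tolist(),p["dist_coeffs"]); T=np.array(p["camera_from_world"]);print("cam at",(-T[:3,:3].T@T[:3,3]).round(3), T[:3,:3].round(2).tolist())
    for n in ["camera","shoulder","hood","tray","cell_a","retainer","bottle","blower"]:
        print(n,[(np.round(d["at"],1).tolist(),round(d["confidence"],2)) for d in tip_of(c,n)][:3],[(np.round(d["at"],1).tolist(),round(d["confidence"],2)) for d in look_for(c,n)][:3])
print(read_time_s(),read_tcp_rot(),read_ft_force(),read_finger_gap())
E
```

```text
pics
scene [[515.9, 0.0, 312.8], [0.0, 515.9, 198.7], [0.0, 0.0, 1.0]] [0.05606274 0.         0.         0.         0.        ]
cam at [ 1.174 -0.639  0.855] [[0.73, 0.69, 0.0], [0.45, -0.48, -0.75], [-0.52, 0.55, -0.66]]
camera [([386.2, 162.4], 0.7)] [([303.2, 198.2], 0.8), ([336.3, 307.5], 0.28)]
shoulder [] [([297.2, 199.9], 0.89)]
hood [([384.8, 162.3], 0.95)] [([385.1, 153.3], 0.96)]
tray [([209.4, 263.2], 0.93)] [([205.9, 261.8], 0.71)]
cell_a [([177.9, 272.4], 0.74), ([233.9, 244.9], 0.63)] [([233.2, 239.0], 0.75), ([180.2, 267.8], 0.65)]
retainer [([222.0, 270.2], 0.56), ([208.8, 260.4], 0.51)] [([219.2, 266.5], 0.62)]
bottle [([341.0, 262.4], 0.9), ([390.9, 225.8], 0.41)] [([340.6, 252.9], 0.74), ([398.9, 218.0], 0.17)]
blower [([395.6, 226.1], 0.65)] [([395.6, 216.4], 0.88)]
top [[370.8, 0.0, 320.2], [0.0, 370.8, 202.2], [0.0, 0.0, 1.0]] [-0.03160052  0.          0.          0.          0.        ]
cam at [ 0.424 -0.01   0.888] [[-0.0, -1.0, 0.0], [-0.99, 0.0, -0.17], [0.17, -0.0, -0.99]]
camera [] [([305.7, 235.3], 0.84), ([256.6, 146.1], 0.71), ([200.8, 125.1], 0.69)]
shoulder [([301.2, 230.2], 0.74)] []
hood [([183.2, 217.6], 0.59)] [([175.9, 209.4], 0.91)]
tray [([413.6, 242.9], 0.64)] [([413.3, 242.5], 0.9), ([443.9, 245.6], 0.52)]
cell_a [([386.3, 237.6], 0.94), ([440.5, 247.4], 0.94), ([195.3, 137.8], 0.4)] [([444.8, 245.8], 0.91), ([390.2, 237.3], 0.83)]
retainer [([407.9, 224.0], 0.51), ([258.3, 282.1], 0.47)] [([415.3, 226.5], 0.59), ([200.8, 126.3], 0.53)]
bottle [([329.9, 157.8], 0.61), ([439.9, 143.0], 0.39), ([258.5, 149.9], 0.16)] [([331.0, 152.9], 0.53)]
blower [([258.9, 152.2], 0.56), ([410.1, 223.6], 0.38)] [([258.3, 146.5], 0.63), ([176.1, 211.8], 0.54), ([304.1, 235.2], 0.47)]
1.7 [ 9.89874546e-01  1.41945003e-01  1.05425814e-05 -1.14579150e-06] [ 0.74901268 -0.55605723  0.10392881] 0.08550896627015438
```

Run:
```python
import cv2
a=cv2.imread("pics/top0.png")[90:310,140:500];cv2.imwrite("pics/top0c.png",cv2.resize(a,None,fx=2.2,fy=2.2,interpolation=cv2.INTER_CUBIC))
a=cv2.imread("pics/scene0.png")[80:360,110:490];cv2.imwrite("pics/scene0c.png",cv2.resize(a,None,fx=2,fy=2,interpolation=cv2.INTER_CUBIC))
```

```text
(no output)
```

View pics/top0c.png

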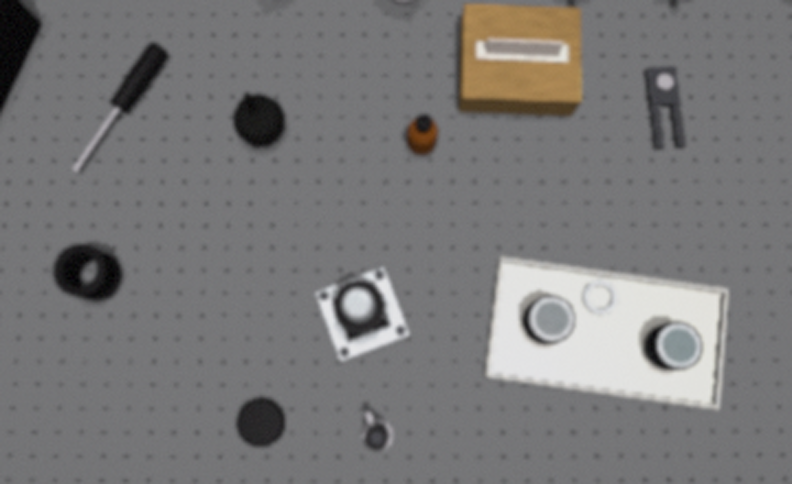

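View pics/scene0c.png

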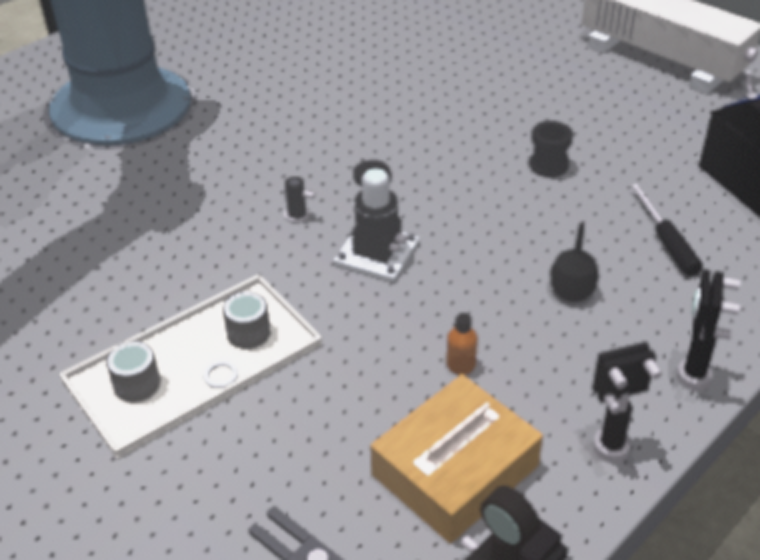

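The top view shows the hood at about (178,212), the nose tip at (302,227) and the cell tops at (389,235) and (449,247). The scene view agrees, with all of them standing upright. Next I'll compute positions and overlay the model circles.

```bash
cat > h.py <<'E'
from bench import *
import cv2, numpy as np
P={c:camera_params(c) for c in("top","scene")}
def arr(c): p=P[c]; return np.array(p["K"],float),np.array(p["dist_coeffs"],float),np.array(p["camera_from_world"],float)
def proj(c,X):
    K,D,T=arr(c); return cv2.projectPoints(np.asarray(X,float).reshape(-1,3),cv2.Rodrigues(T[:3,:3])[0],T[:3,3],K,D)[0].reshape(-1,2)
def back(c,px,z):
    K,D,T=arr(c); u=cv2.undistortPoints(np.array(px,float).reshape(1,1,2),K,D).ravel()
    R=T[:3,:3]; o=-R.T@T[:3,3]; d=R.T@np.array([u[0],u[1],1]); return (o+d*(z-o[2])/d[2])[:2]
def circ(x,y,z,r):
    t=np.linspace(0,2*np.pi,73); return np.c_[x+r*np.cos(t),y+r*np.sin(t),0*t+z]
def crop(c,im,items,ctr,half,s):
    u,v=int(ctr[0]-half),int(ctr[1]-half); a=cv2.resize(im[v:v+2*half,u:u+2*half,::-1],None,fx=s,fy=s,interpolation=cv2.INTER_CUBIC)
    for i,(x,y,z,r) in enumerate(items):
        q=((proj(c,circ(x,y,z,r))-[u,v]+.5)*s-.5)
        cv2.polylines(a,[np.round(q*8).astype(int)],True,[(0,255,0),(0,0,255),(255,255,0),(255,0,255)][i%4],1,cv2.LINE_AA,3)
    return a
E
python3 - <<'E'
from h import *
t=cv2.imread("pics/top0.png")[:,:,::-1]; s=cv2.imread("pics/scene0.png")[:,:,::-1]
nose=back("top",(302.3,227.3),.124); hood=.5*(back("top",(183.2,217.6),0)+back("scene",(384.8,162.3),0))
c1=back("top",(389.1,234.5),.046); c2=back("top",(448.6,246.8),.046)
for n,p in zip("nose hood c1 c2".split(),(nose,hood,c1,c2)): print(n,p.round(4))
print("hood",back("top",(183.2,217.6),0),back("scene",(384.8,162.3),0)); print("cells scene",back("scene",(177.9,272.4),.004),back("scene",(233.9,244.9),.004),"top",back("top",(386.3,237.6),.004),back("top",(440.5,247.4),.004),"sh",back("top",(301.2,230.2),.088))
H=lambda p:[(*p,.056,.028),(*p,.0,.028),(*p,.056,.018)]
N=lambda p:[(*p,.119,.016),(*p,.088,.026),(*p,.124,.012)]
C=lambda p:[(*p,.046,.025),(*p,.004,.025)]
rows=[]
for c,im in(("top",t),("scene",s)):
    rows.append(np.hstack([crop(c,im,I,proj(c,(*p,z))[0],20,5) for I,p,z in((H(hood),hood,.03),(N(nose),nose,.1),(C(c1),c1,.03),(C(c2),c2,.03))]))
cv2.imwrite("pics/ov1.png",np.vstack(rows))
E
```

```text
nose [0.5016 0.0236]
hood [0.5402 0.3178]
c1 [ 0.4929 -0.1704]
c2 [ 0.4647 -0.3051]
hood [0.53777533 0.31745262] [0.54268247 0.31805068]
cells scene [ 0.46264315 -0.30440957] [ 0.48691219 -0.16988637] top [ 0.48901184 -0.17147246] [ 0.46539257 -0.30027091] sh [0.49899738 0.02749488]
```

View pics/ov1.png

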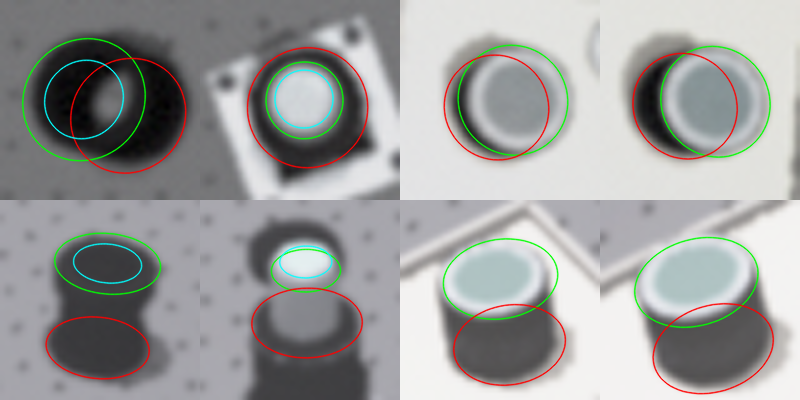

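The overlays fit to 2–3 mm. The hood estimate should shift by about -3 mm in y, and two perpendicular squeezes will centre it anyway. I'll grasp it and bring it over the nose.

```bash
cat >> h.py <<'E'
def q(yaw): return [float(np.cos(yaw/2)),float(np.sin(yaw/2)),0.,0.]
def yaw_now():
    r=read_tcp_rot(); return 2*np.arctan2(r[1],r[0])
def st(m=""): print(m,"t",round(read_time_s(),2),"tcp",np.round(read_eef_pos(),4),"F",np.round(read_ft_force(),2),"gap",round(read_finger_gap(),4))
E
python3 - <<'E'
from h import *
for n,p in (("hood",(.54,.315,.05)),("cam",(.5016,.0236,.2)),("c1",(.491,-.17,.03)),("c2",(.4645,-.304,.03))):
    print(n,[(d,round(j[6],2)) if (j:=inverse_kinematics(list(p),q(np.radians(d)))) is not None else (d,None) for d in(-97,-90,-45,0,45,83,90)])
x,y=.540,.315
move_ptp([x,y,.15],q(0)); st("above")
movel([x,y,.049],q(0),.1); move_gripper(.04,20); st("sq1")
move_gripper(.078); 
move_ptp([x,y,.049],q(np.pi/2)); move_gripper(.04,20); st("sq2")
move_gripper(.04,45); st("grip")
E
```

```text
hood [(-97, np.float64(1.72)), (-90, np.float64(1.85)), (-45, np.float64(-2.5)), (0, np.float64(-2.61)), (45, np.float64(-1.73)), (83, np.float64(-1.18)), (90, np.float64(-1.06))]
cam [(-97, np.float64(2.52)), (-90, np.float64(-2.74)), (-45, np.float64(-2.6)), (0, np.float64(-1.84)), (45, np.float64(-1.07)), (83, np.float64(-0.41)), (90, np.float64(-0.29))]
c1 [(-97, np.float64(-2.02)), (-90, np.float64(-1.89)), (-45, np.float64(-2.17)), (0, np.float64(-1.47)), (45, np.float64(-0.75)), (83, np.float64(-0.14)), (90, np.float64(-0.02))]
c2 [(-97, np.float64(-2.65)), (-90, np.float64(-2.55)), (-45, np.float64(-1.84)), (0, np.float64(-1.14)), (45, np.float64(-0.43)), (83, np.float64(0.16)), (90, np.float64(0.27))]
above t 5.22 tcp [0.5407 0.314  0.1498] F [ 0.38 -0.34  0.43] gap 0.0853
sq1 t 6.77 tcp [0.5405 0.3154 0.05  ] F [-1.   -0.65  3.9 ] gap 0.0552
sq2 t 8.74 tcp [0.5403 0.3152 0.0495] F [1.61 0.11 2.17] gap 0.0557
grip t 8.96 tcp [0.5404 0.3153 0.0497] F [-0.1  -0.18  4.08] gap 0.0547
```

Run:
```python
from h import *
movel([.5403,.3153,.22],speed=.15)
move_ptp([.5016,.0236,.22],q(np.pi/2)); movel([.5016,.0236,.19],speed=.1); pause(.2); st("over")
p=read_eef_pos(); u=p[2]-.0495
out=[]
for c in("top","scene"):
    im=read_camera(c); cv2.imwrite(f"pics/{c}1.png",im[:,:,::-1])
    I=[(p[0],p[1],u+.056,.028),(p[0],p[1],u,.028),(.5016,.0236,.088,.026),(.5016,.0236,.124,.012)]
    out.append(crop(c,im,I,proj(c,(.5016,.0236,.15))[0],40,5))
cv2.imwrite("pics/ov2.png",np.hstack(out))
```

```text
over t 12.03 tcp [0.5021 0.0239 0.1905] F [-0.46  0.53 -0.79] gap 0.0545
```

View pics/ov2.png

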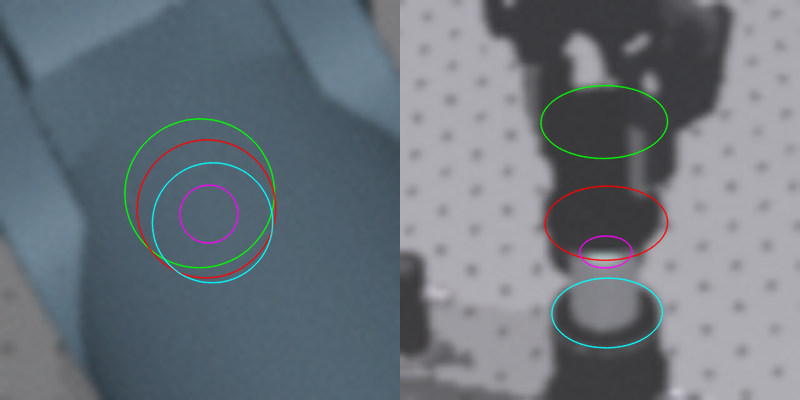

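In the scene view the hood (~547–664) is centred on the focus ring (~553–661). The arm hides the top view. I'll descend with force watching.

Run:
```python
from h import *
x,y=.5016,.0236; f0=np.array(read_ft_force())
z=.190
while z>.1375:
    z=round(z-(.005 if z>.178 else .004),4); movel([x,y,z],speed=.05)
    f=np.array(read_ft_force())-f0; p=read_eef_pos(); t=read_ft_torque()
    print(z,np.round(p,4),f.round(1),np.round(t,2))
    if f[2]>12 or np.hypot(*f[:2])>12: break
st()
```

```text
0.185 [0.5013 0.0234 0.1846] [ 0.2 -0.6  0.1] [-0.    0.03 -0.03]
0.18 [0.5012 0.0235 0.1795] [ 0.5 -0.7  0.3] [ 0.   -0.03  0.02]
0.175 [0.5013 0.0236 0.1746] [-0.2  0.2  0.3] [ 0.03  0.01 -0.  ]
0.171 [0.5014 0.0236 0.1707] [-0.3 -0.3  1.3] [-0.01 -0.02  0.01]
0.167 [0.5013 0.0235 0.1667] [ 0.5 -0.3 -0.4] [ 0.01 -0.01  0.03]
0.163 [0.5013 0.0235 0.1627] [ 0.1 -0.9 -0.3] [ 0.02  0.03 -0.05]
0.159 [0.5013 0.0236 0.1587] [-0.8  0.2  0.2] [ 0.   -0.02 -0.02]
0.155 [0.5013 0.0235 0.1547] [-0.2 -0.4  0.6] [ 0.02  0.02 -0.01]
0.151 [0.5013 0.0235 0.1507] [0.1 0.2 0.9] [ 0.05  0.01 -0.08]
0.147 [0.5014 0.0235 0.1467] [ 1.  -0.2  0.4] [ 0.05 -0.05 -0.03]
0.143 [0.5013 0.0235 0.1427] [0.3 0.5 0.8] [-0.05  0.04 -0.01]
0.139 [0.5013 0.0236 0.1387] [-0.4  0.2  0.8] [-0.04 -0.05  0.02]
0.135 [0.5022 0.0238 0.1375] [-6.7 -2.6 17.9] [-0.42  1.33  0.  ]
 t 15.38 tcp [0.5022 0.0238 0.1375] F [-6.69 -2.43 16.17] gap 0.0546
```

Seated: contact at z 0.1375 is exactly the shoulder height plus the grip height. I'll release and go above cell 1.

Run:
```python
from h import *
movel([.5014,.0236,.1372],speed=.05); move_gripper(.08); st("open")
movel([.5014,.0236,.23],speed=.15)
move_gripper(.07); move_ptp([.491,-.1705,.15],q(np.radians(83))); st("c1")
out=[]
x,y=.5016,.0236
for c in("top","scene"):
    im=read_camera(c); cv2.imwrite(f"pics/{c}2.png",im[:,:,::-1])
    I=[(x,y,.144,.028),(x,y,.088,.028),(.491,-.1705,.046,.025),(.491,-.1705,.004,.025)]
    out.append(crop(c,im,I,proj(c,(.495,-.07,.08))[0],65,5)) if c=="top" else out.append(crop(c,im,I,proj(c,(.495,-.07,.08))[0],65,5))
cv2.imwrite("pics/ov3.png",cv2.resize(np.hstack(out),None,fx=.61,fy=.61))
```

```text
open t 16.01 tcp [0.5012 0.0235 0.1369] F [0.1 0.6 0.2] gap 0.0803
c1 t 17.89 tcp [ 0.4919 -0.1682  0.1507] F [0.31 0.36 1.1 ] gap 0.0701
```

View pics/ov3.png

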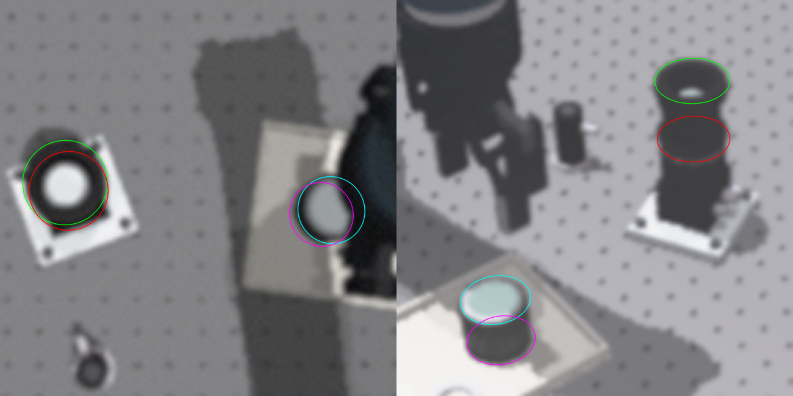

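The hood sits fully home, with the nose visible in its bore and the rim on the predicted circle. Now I'll weigh cell 1.

```bash
cat >> h.py <<'E'
def weigh(n=12):
    v=[]
    for _ in range(n): v.append(read_ft_force()); pause(.04)
    return np.mean(v,0).round(2)
E
python3 - <<'E'
from h import *
x,y=.491,-.1700; Q=q(np.radians(83))
movel([x,y,.10],Q,.15); w0=weigh()
movel([x,y,.030],Q,.08); st("down"); move_gripper(.03,60); st("grip")
movel([x,y,.10],speed=.08); pause(.3); w1=weigh(); st("up"); print(w0,w1,w1-w0)
E
```

```text
down t 20.0 tcp [ 0.4916 -0.17    0.0304] F [ 0.   -0.26 -0.04] gap 0.0699
grip t 20.32 tcp [ 0.4921 -0.1702  0.0311] F [ 0.69 -0.19  4.92] gap 0.0478
up t 22.14 tcp [ 0.491 -0.17   0.1  ] F [ 0.21  0.64 -1.55] gap 0.0476
[0.32 0.1  0.16] [-0.12  0.32 -1.48] [-0.44  0.22 -1.64]
```

Cell 1 reads 1.6 N, about 0.15 kg, which makes it the light one. I'll set it back gently and then weigh cell 2.

Run:
```python
from h import *
x,y=.491,-.1700; Q=q(np.radians(83))
movel([x,y,.036],speed=.1)
z=.032
while z>.027:
    movel([x,y,z],speed=.03); f=read_ft_force()[2]; print(z,np.round(read_eef_pos()[2],4),round(f,2))
    if f>1.5: break
    z-=.0007
move_gripper(.07); st("rel"); movel([x,y,.13],speed=.12)
x,y=.4645,-.3035
move_ptp([x,y,.13],Q); movel([x,y,.10],Q,.15); w0=weigh()
im=read_camera("top"); cv2.imwrite("pics/top3.png",im[:,:,::-1]); im2=read_camera("scene")
a=crop("top",im,[(.491,-.17,.046,.025),(.491,-.17,.004,.025),(x,y,.046,.025)],proj("top",(.48,-.2,.03))[0],40,5)
b=crop("scene",im2,[(.491,-.17,.046,.025),(.491,-.17,.004,.025),(x,y,.046,.025)],proj("scene",(.48,-.22,.03))[0],40,5)
cv2.imwrite("pics/ov4.png",np.hstack([a,b])); st("at c2"); print(w0)
```

```text
0.032 0.0322 -1.1
0.0313 0.0314 -1.81
0.030600000000000002 0.0311 3.73
rel t 24.07 tcp [ 0.491  -0.17    0.0305] F [ 0.97 -0.01  0.12] gap 0.0697
at c2 t 26.59 tcp [ 0.4645 -0.3036  0.1001] F [0.24 1.04 0.02] gap 0.0697
[-0.05 -0.11  0.  ]
```

View pics/ov4.png

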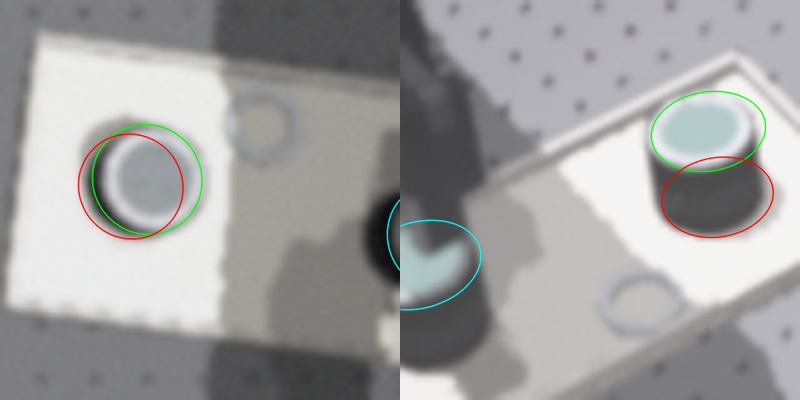

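Cell 1 is back upright in the tray at its place. Next is cell 2.

Run:
```python
from h import *
x,y=.4645,-.3045; Q=q(np.radians(83))
movel([x,y,.030],Q,.08); st("down"); move_gripper(.03,80); st("grip")
movel([x,y,.10],speed=.08); pause(.3); w1=weigh(); st("up"); print(w1)
```

```text
down t 27.62 tcp [ 0.465  -0.3046  0.0305] F [-0.07  0.17  0.66] gap 0.0698
grip t 27.94 tcp [ 0.4652 -0.3049  0.0312] F [-1.03 -0.4   6.16] gap 0.0482
up t 29.77 tcp [ 0.4645 -0.3045  0.1   ] F [-0.19  0.5  -3.91] gap 0.0478
[-0.11  0.11 -3.66]
```

Cell 2 reads 3.7 N, about 0.37 kg, so it is the heavier one. I'll carry it over the hood.

Run:
```python
from h import *
x,y=.5013,.0236; Q=q(np.radians(83))
movel([.4645,-.3045,.25],speed=.15); move_ptp([x,y,.25],Q); movel([x,y,.201],Q,.08); pause(.4); st("hold")
p=read_eef_pos(); u=p[2]-.0268; out=[]
im=read_camera("scene"); cv2.imwrite("pics/scene5.png",im[:,:,::-1]); im2=read_camera("top")
I=[(p[0],p[1],u,.025),(p[0],p[1],u+.042,.025),(.5013,.0236,.144,.028),(.5013,.0236,.088,.028)]
a=crop("scene",im,I,proj("scene",(x,y,.16))[0],40,7)
b=crop("scene",im,[],proj("scene",(x,y,.16))[0],40,3); 
# remaining cell / tray
c=crop("top",im2,[(.491,-.17,.046,.025)],proj("top",(.48,-.2,.03))[0],40,3)
cv2.imwrite("pics/ov5.png",np.hstack([a,np.vstack([b,c,np.zeros((80,240,3),np.uint8)])]))
```

```text
hold t 33.33 tcp [0.5015 0.0236 0.2013] F [ 0.25  0.12 -3.4 ] gap 0.0482
```

View pics/ov5.png

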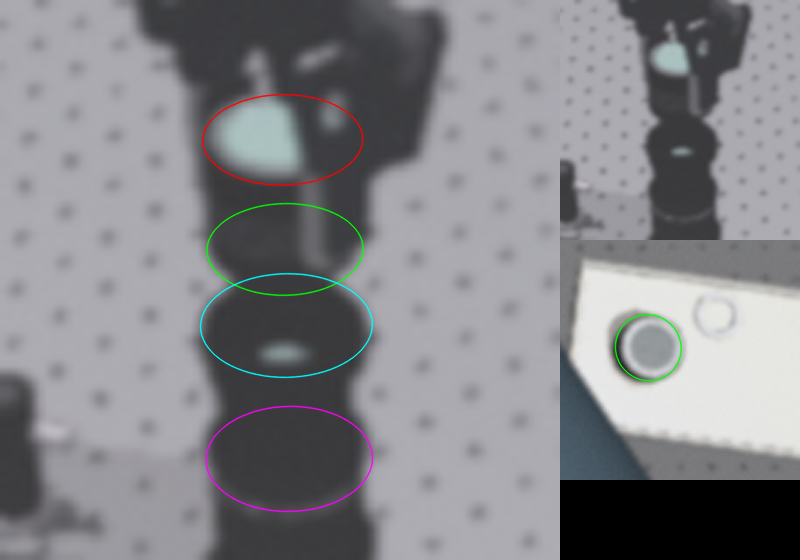

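The cell is level over the hood, within about 2–3 mm of centre, with a gap of about 30 mm. Cell 1 stands upright and the retainer is undisturbed. I'll hand it in.

Run:
```python
from h import *
movel([.5013,.0245,.2008],speed=.02); pause(.6); st("final"); print(np.abs(read_joint_vel()).max(),read_tcp_rot()); print(sign_off())
```

```text
final t 34.27 tcp [0.5013 0.0245 0.2008] F [-0.19  0.44 -3.58] gap 0.0481
0.0024697406580689004 [7.48955268e-01 6.62620560e-01 9.17415271e-06 8.21570663e-08]
the job is handed in; nothing more can be done
None
```

The job is handed in at about 34 s, with the gripper still holding the heavier lens cell over the hood.

- **Hood:** I centred it with two crossed squeezes and lowered it over the nose. It met the shoulder at the expected height (TCP z 0.1375 m) and I let go. A picture afterwards showed it fully home.
- **Weighing:** I lifted both cells one at a time. The one nearer the camera read about 1.6 N (roughly 0.15 kg) and went back upright in its place. The other read about 3.7 N (roughly 0.37 kg), so I kept it in the gripper.
- **Final hold:** The tool points straight down and was still to within sensor noise. The cell's underside is about 30 mm above the hood's rim by calculation from the arm's position.
- **Other things:** The last pictures showed cell 1 upright and the retaining ring in place. I did not inspect the other bystanders again after the moves.

**Less certain:** the arm hid the held cell from the top camera, so its centring rests on the scene view and the estimated position where I gripped it. The two disagreed: grip position said within about 1 mm of centre, the scene view suggested about 3 mm towards -y. I nudged it 1 mm the other way as a compromise and took no picture afterwards.

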